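# Load the test cartridge and latch the reader's tray

### The job

Lay the oblong test cartridge flat in the recess of the reader's raised tray, window upwards, and let go of it. Then press the tray down until it catches, take the hand away and make sure that it has stayed down.

Things in the scene. Friction and masses are not known exactly. Their poses are not given: they have to be found in the camera images.
- cartridge: Oblong test cartridge: cream plastic block 66 long (its x) x 32 wide (its y) x 28 high, dark round well and dark window on top, about 45 g, lying flat on the work surface, top up. Origin: centre of its underside. A square one (46 x 46 x 28) and a round one (diameter 48, 28 high) of the same plastic lie near it and are not wanted; the three lie in any order.
- tray_well (a point): Floor centre of the recess, 86 (its x) x 60 (its y), 6 deep, pale-floored, in the grey tray (132 x 76) raised from the top of the reader, a fixed pale box 230 x 150 x 70 high with a screen block 20 higher behind the tray. x: along the reader, away from the robot, towards the screen; z up. The cartridge fits lengthways only, either way round. 86 above the table; 70 when caught.
- tray_pad (a point): Centre of the top of the tray's flat ribbed press pad, 41 (along x) x 76 (along y), level with the recess's rim, at the end of the tray nearest the robot: 63.5 from the recess centre towards -x. Axes as tray_well. 92 above the table (22 above the reader's box) while the tray is up, 76 when caught. Pressed straight down.
- tray (a joint): How far the tray is pressed straight down, in m: 0 up (start), 0.016 caught, 0.019 hard stop. Its spring resists with about 5 N at first, at most 9 to 11 N (near 4 mm). Let go before about 10 mm it springs up; past that it pulls itself to 16 mm and stays. Going on to the stop takes about 8 N, does no harm and it returns to 16 mm. Pressing a caught tray again does not release it.
Things that resemble listed ones, but are neither listed nor needed, are in the scene too. What is shaped like the cartridge but orange or pink is not meant.

How it is judged:
On the way:
1. the oblong cartridge lies flat in the recess of the tray, which is still up, and has been let go (x of cartridge in the frame of tray_well between -0.018 and 0.018 m and y of cartridge in the frame of tray_well between -0.022 and 0.022 m and z of cartridge in the frame of tray_well between -0.004 and 0.004 m and angle between cartridge's own z axis and vertical below 0.07 rad and value of joint tray below 0.006 m and contact force between the fingers and cartridge below 0.1 N), for 0.2 s.
At the end, for the whole second after the job is handed in: The tray stays down by itself, caught by its latch (pressed 13.5 to 18.5 mm) and at rest, with the oblong cartridge lying flat in its recess (origin within 18 mm along and 22 mm across of the recess centre, within 4 mm of its floor in height, tilted less than 4 degrees) and at rest (x of cartridge in the frame of tray_well between -0.018 and 0.018 m and y of cartridge in the frame of tray_well between -0.022 and 0.022 m and z of cartridge in the frame of tray_well between -0.004 and 0.004 m and angle between cartridge's own z axis and vertical below 0.07 rad and value of joint tray between 0.0135 and 0.0185 m and velocity of joint tray between -0.01 and 0.01 m/s and linear speed of cartridge below 0.02 m/s); the robot touches nothing.
It also fails if it takes over 51 s, if anything falls off the work surface, if the arm or the gripper's body presses on something with over 40 N, if the wrist force passes 120 N, or if a joint passes its speed limit or range.

### The arm

A 7-joint arm with a two-finger parallel gripper is mounted at the origin on the work surface. World frame = base frame: x ahead of the robot, y to its left, z up, the work surface at z = 0. Lengths are in m, angles in rad, forces in N, time in s.
With the tool pointing down it reaches from about 0.4 to 0.85 m from the base axis. Payload 4.5 kg.
Tool frame: the origin (TCP) lies midway between the tips of the shut fingers; the grasp point (between the pads) lies 19 mm behind it; z points along the fingers, y is the direction in which the jaws open and shut (so a half turn about z gives the same grasp; the last joint's range is limited). The gripper opens to 88 mm and grips with 3 to 60 N. Pads are 18 mm wide; open, the fingers measure 123 mm over their backs; the gripper's body (75 mm by 187 mm) begins 45 mm behind the grasp point.
Start: joints at [-1.252, 0.689, -0.195, 1.565, 0.157, 0.902, -0.215], TCP at [0.176, 0.6, 0.239] pointing down, gripper open.
Joint ranges: [-3.01, 3.01], [-0.46, 2.08], [-1.47, 1.51], [0.13, 2.56], [-1, 4.14], [0.04, 2.09], [-2.66, 2.66]. Speed limits (rad/s): [2.57, 2.57, 3.14, 3.14, 3.14, 3.14, 3.14].

### API

Orientations are given as a unit quaternion [x, y, z, w].
In Python, from plant import get_state, snapshot, finish_job, regions_of gives the robot as it stands.
- The arm moves only by the tool send_rows, never from a script. Its argument "series" is a list of rows, each an object of numbers: "grip": the opening, from 0 (shut) to 1 (fully open); "dx", "dy", "dz": the shift along the tool's x, y, z in mm; "turn": the turn about the tool's z in rad. A call has 1 to 20 rows; each row shifts and turns the commanded pose from where the row before left it, along the tool's axes as they then stand; what a row does not reach is not made up. A row lasts 1/10 s, in which the tool goes at most 50 mm and 8.59 degrees, less where a joint would pass 70% of its speed; a pose out of reach is approached as far as the arm can. A call is refused whole if a number of a shift passes 50 or a number of a turn 0.15, either way. A call with a gripper value outside its range is refused whole. The fingers move at their own pace and stop on an object; "force" is the grip in N (left out, the last holds). Time passes only in rows, so rows that do not move let the fingers close. It gives the time, the measured TCP pose, the force and the opening at its end, in the units of the state.
- get_state(): the state, without advancing time (a new reading comes with each control period).
- snapshot(name): name is "scene" or "side" or "wrist"; returns a dict with "img" (420x560x3 uint8, red, green, blue), "depth" (420x560 float32, m along the optical axis (not along the pixel's ray), 0 where there is no reading), "fov_y" (degrees; the focal length in pixels is half the picture's height over the tangent of half this angle, whatever the lens; pixels are square), "cx", "cy" (the principal point, pixels), "R" (3x3) and "t" (3): a world point X has camera coordinates R X + t. Camera axes: x right, y down, z forward; pixel columns grow to the right and rows downward; lengths in m; the calibration is good to about 2 mm. A picture is of the moment at which its call begins.
- finish_job(): hands the job in, once; it reports no verdict.
Trained networks look in a picture, given as the dict that the camera call returned (one of the last four; its "shot" number tells which), for a name from the list of things; names that differ only in an ending like _2 or _b are one class to them, and where a whole thing is asked for, a point or a joint stands for the part that bears it (a point fixed in the world has none). Each returns a list of dicts, best first, with "score" (0 to 1); they miss things now and then, are a little off and sometimes report something else, mostly with a low value. They report only what shows in the picture. A call takes as long as a camera call. They do not tell look-alikes from the thing itself.
- regions_of(picture, target): "pixels" (420x560 bool, what is visible of it) and "extent" ([left, top, right, bottom] in pixels, round what is visible of it).
The state is a dict: "clock": time; "q": joint angles; "qd": joint speeds; "joint_torque": joint torques, N m; "tool_pos": TCP position; "eef_rot": TCP orientation; "contact_force": force on the tool from outside, world axes, zero at the start; "moment": the same for the moment, N m; "opening": opening from 0.0 (shut) to 1.0 (fully open).
Only numpy, scipy, OpenCV 4.12 (cv2) and the standard library are available. Lean on these libraries where they do the work, as an engineer would, in place of code of your own. Each camera call takes 0.05 s, during which the arm holds its last target.

## Working session

There is one attempt and no reset: what is moved stays moved. The work goes in short steps, Python scripts to look and compute and a tool call to move; the robot and the scene stay as the last step left them, time stands still between calls to the robot, and variables do not carry over. Pictures are saved under pics/ and viewed, and the job is handed in when it is done.

Besides the shell and the picture viewer there is one more tool, called after ">>>" as name([rows], argument=value, ...), one row to a line, values as JSON. send_rows: Moves the arm, as the interface text tells. Its arguments: {"type":"object","properties":{"series":{"type":"array","items":{"type":"object","properties":{"grip":{"type":"number"},"dx":{"type":"number"},"dy":{"type":"number"},"dz":{"type":"number"},"turn":{"type":"number"}}}},"force":{"type":"number"}},"required":["series"]}

```bash
mkdir -p pics; ls
cat > h.py <<'E'
import numpy as np, cv2
from plant import *
def f(p): return p["img"].shape[0]/2/np.tan(np.radians(p["fov_y"])/2)
def save(p,n): cv2.imwrite("pics/"+n,cv2.cvtColor(p["img"],cv2.COLOR_RGB2BGR))
def cloud(p):
    d=p["depth"];v,u=np.mgrid[:d.shape[0],:d.shape[1]];F=f(p)
    c=np.stack([(u-p["cx"])/F*d,(v-p["cy"])/F*d,d],-1)
    X=(c-np.asarray(p["t"]))@np.asarray(p["R"])
    X[d<=0]=np.nan
    return X
E
python3 - <<'E'
from h import *
s=get_state();print(s["clock"],s["tool_pos"],s["eef_rot"],s["opening"],s["contact_force"])
for n in["scene","side"]:
    p=snapshot(n);save(p,n+"1.png");X=cloud(p);np.savez(n+"1.npz",X=X,img=p["img"])
    for t in["cartridge","tray_well","tray_pad","tray"]:
        try:
            for r in regions_of(p,t):
                m=r["pixels"];print(n,t,round(r["score"],2),r["extent"],np.nanmedian(X[m],0).round(3))
        except Exception as e: print(t,e)
E
```

```text
pics
0.0 [0.17549524 0.59920653 0.23791488] [ 1.41889283e-01  9.89882118e-01 -9.05405686e-04 -6.08960391e-05] 1.0036741010574182 [-0.13373162 -0.27957374 -0.35584899]
scene cartridge 0.93 [76.2, 260.8, 118.2, 298.0] [ 0.357 -0.406  0.025]
scene cartridge 0.77 [202.2, 267.7, 233.2, 306.3] [ 0.534 -0.276  0.026]
scene cartridge 0.69 [177.3, 312.5, 205.5, 357.4] [ 0.579 -0.381  0.026]
scene cartridge 0.61 [258.4, 296.0, 298.6, 331.3] [ 0.652 -0.255  0.026]
scene tray_well 0.77 [324.3, 154.3, 393.8, 204.9] [0.579 0.094 0.086]
scene tray_pad 0.97 [326.1, 153.9, 393.6, 200.5] [0.58  0.094 0.086]
scene tray 0.87 [323.9, 153.8, 394.9, 200.0] [0.581 0.094 0.086]
side cartridge 0.92 [384.8, 268.0, 418.8, 291.3] [ 0.562 -0.38   0.023]
side cartridge 0.75 [336.0, 255.8, 368.3, 278.8] [ 0.517 -0.274  0.024]
side cartridge 0.74 [365.2, 236.3, 390.6, 254.4] [ 0.641 -0.256  0.022]
side cartridge 0.61 [326.2, 318.5, 361.3, 346.5] [ 0.338 -0.407  0.026]
side tray_well 0.74 [238.5, 174.9, 296.0, 200.5] [0.567 0.092 0.085]
side tray_pad 0.83 [238.1, 175.6, 288.5, 202.0] [0.565 0.093 0.086]
side tray 0.64 [237.1, 172.2, 292.3, 203.8] [0.564 0.095 0.085]
```

View pics/scene1.png

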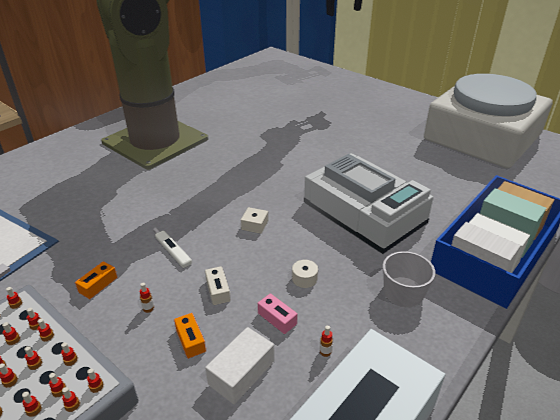

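View pics/side1.png

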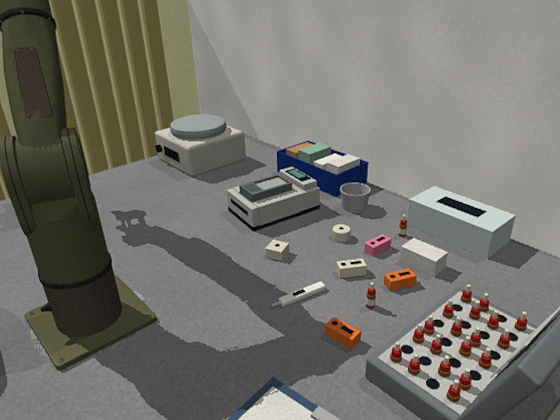

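Run:
```python
import cv2,numpy as np
a=cv2.imread("pics/scene1.png")
A=cv2.resize(a[245:370,60:320],None,fx=3,fy=3,interpolation=2)
cv2.imwrite("pics/crop1.png",A[:, :800])
cv2.imwrite("pics/crop2.png",cv2.resize(a[90:270,270:450],None,fx=3.3,fy=3.3,interpolation=2))
```

```text
(no output)
```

View pics/crop1.png

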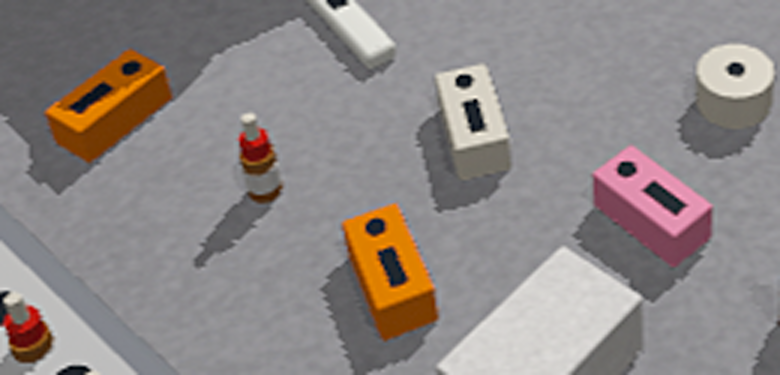

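View pics/crop2.png

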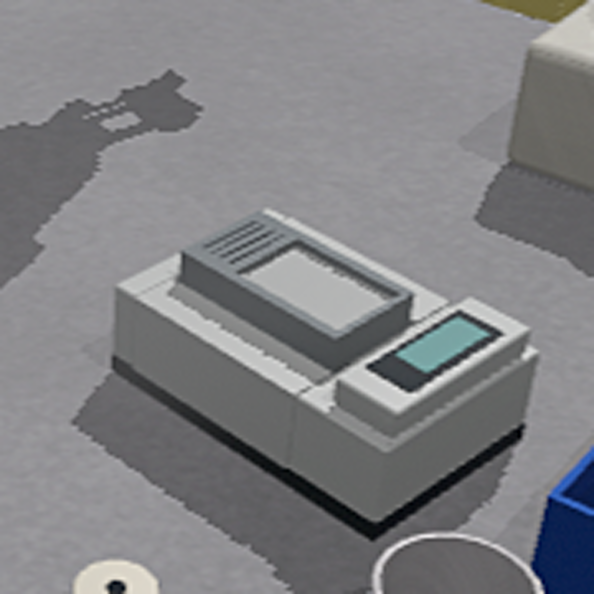

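The lookalikes in the scene picture are:
- cream oblong at (217,285)
- cream square at (254,218)
- cream round at (305,273)
- orange oblongs at (97,279) and (189,335)
- pink oblong at (277,313)
- white swab at (172,248)
- white box at (240,362)

I choose the cream oblong at (217,285). The crop confirms it: cream, oblong, with a round well and a window on top. The raised tray is at about (360,175), with its ribbed pad towards the upper left, near the robot.

Run:
```python
import numpy as np,cv2
def rect(P,n):
    P=P.astype(np.float32)*1000
    (c,s,a)=cv2.minAreaRect(P[:,:2].copy());print(n,len(P),np.round(c,1),np.round(s,1),round(a,1),"z",np.median(P[:,2]).round(1))
for n,b in[("scene",(195,262,240,312)),("side",(330,250,375,284))]:
    D=np.load(n+"1.npz");X=D["X"];img=D["img"].astype(int)
    v,u=np.mgrid[:420,:560]
    box=(u>b[0])&(u<b[2])&(v>b[1])&(v<b[3])
    m=box&(X[...,2]>0.021);rect(X[m],n+" cart top")
    m=box&(X[...,2]>0.006);rect(X[m],n+" cart all")
    r=(abs(X[...,0]-.56)<.16)&(abs(X[...,1]-.09)<.14)
    z=X[...,2]
    print(np.histogram(z[r&(z>.06)],bins=np.arange(.06,.1,.002)))
    rect(X[r&(z>.078)],n+" tray+screen")
    rect(X[r&(z>.08)&(z<.0885)&(img.min(-1)>140)],n+"floor")
    rect(X[r&(z>.0893)],n+">89")
    rect(X[r&(z>.05)],n+"reader")
```

```text
scene cart top 511 [ 523.5 -269.6] [31.7 69.3] 58.3 z 26.9
scene cart all 643 [ 523.6 -269.8] [31.9 69.5] 58.3 z 26.4
(array([114, 101, 150, 535, 854, 193, 109,  93,  94, 102, 107, 184, 497,
       345, 631, 756, 103,   1,   0,   0]), array([0.06 , 0.062, 0.064, 0.066, 0.068, 0.07 , 0.072, 0.074, 0.076,
       0.078, 0.08 , 0.082, 0.084, 0.086, 0.088, 0.09 , 0.092, 0.094,
       0.096, 0.098, 0.1  ]))
scene tray+screen 2726 [606.6  97.8] [133.2 205. ] 81.8 z 88.5
scenefloor 689 [615.5  95.9] [129.9 183.3] 84.2 z 85.5
scene>89 1104 [605.9  96.6] [126. 204.] 82.2 z 90.7
scenereader 5457 [597.6 100.5] [156.3 232.3] 81.7 z 77.9
side cart top 276 [ 496.1 -313.4] [141.   66.2] 58.5 z 26.7
side cart all 450 [ 520.8 -281.9] [204.4  85.9] 37.2 z 24.8
(array([ 60,  55,  81, 263, 356, 104,  52,  57,  52,  65,  67,  98, 183,
       164, 235, 261,  49,   0,   0,   0]), array([0.06 , 0.062, 0.064, 0.066, 0.068, 0.07 , 0.072, 0.074, 0.076,
       0.078, 0.08 , 0.082, 0.084, 0.086, 0.088, 0.09 , 0.092, 0.094,
       0.096, 0.098, 0.1  ]))
side tray+screen 1122 [606.9  98.7] [136.  204.4] 82.2 z 87.8
sidefloor 241 [629.7 100.4] [127.9 150.7] 81.1 z 85.3
side>89 394 [602.7  93.7] [125.5 197.1] 83.8 z 90.7
sidereader 2489 [596.3  99.1] [157.7 230.9] 81.2 z 73.5
```

Run:
```python
import numpy as np,cv2
th=np.radians(-8.3);R=np.array([[np.cos(th),np.sin(th)],[-np.sin(th),np.cos(th)]])
c=np.array([.597,.100])
for n in["scene","side"]:
    D=np.load(n+"1.npz");X=D["X"];img=D["img"].astype(int)
    z=X[...,2];q=(X[...,:2]-c)@R.T
    r=(abs(q[...,0])<.13)&(abs(q[...,1])<.09)&(z>.05)
    # height map printing along axes
    for ax,oth in((0,1),(1,0)):
        lim=.015 if ax==0 else .012
        o=-.002 if ax==0 else 0
        mm=r&(abs(q[...,oth]-o)<lim)
        print(n,ax,[(int(round(k*1000)),round(float(np.median(z[mm&(abs(q[...,ax]-k)<.002)])*1000),1)) for k in np.arange(-.116,.12,.004) if (mm&(abs(q[...,ax]-k)<.002)).sum()>2])
    fl=r&(z>.08)&(z<.0885)&(img.min(-1)>150)&(abs(q[...,0])<.06)
    print(n,"floor q pct",np.percentile(q[fl],[1,5,50,95,99],axis=0).round(4).tolist())
    # bound by dark gray tray (colour)
    tr=r&(z>.078)&(img.max(-1)<150)&(q[...,0]<.045)
    P=(q[tr]*1000).astype(np.float32);print(cv2.minAreaRect(P))
```

```text
scene 0 [(-92, 90.8), (-88, 90.5), (-84, 90.7), (-80, 90.6), (-76, 90.8), (-72, 90.7), (-68, 90.7), (-64, 90.7), (-60, 89.9), (-56, 91.1), (-52, 88.5), (-48, 85.0), (-44, 85.4), (-40, 85.0), (-36, 84.9), (-32, 85.2), (-28, 85.0), (-24, 85.2), (-20, 85.1), (-16, 84.2), (-12, 85.2), (-8, 85.1), (-4, 84.5), (0, 85.0), (4, 84.9), (8, 85.1), (12, 85.0), (16, 84.9), (20, 84.7), (24, 85.1), (28, 85.1), (36, 90.3), (40, 79.8), (44, 68.2), (48, 69.5), (64, 88.0), (68, 89.1), (72, 90.3), (76, 91.2), (80, 90.9), (84, 91.0), (88, 90.8), (92, 91.0), (96, 90.8), (100, 90.4), (104, 88.8), (108, 81.0), (112, 67.8), (116, 60.5)]
scene 1 [(-76, 61.1), (-72, 61.5), (-68, 67.8), (-64, 68.7), (-60, 68.6), (-56, 68.6), (-52, 68.7), (-48, 68.6), (-44, 68.2), (-40, 76.2), (-36, 78.1), (-32, 91.0), (-20, 84.9), (-16, 84.8), (-12, 84.8), (-8, 85.1), (-4, 85.5), (0, 85.1), (4, 84.8), (8, 84.7), (12, 85.0), (16, 84.6), (20, 85.1), (24, 85.0), (28, 85.5), (32, 87.6), (36, 90.3), (40, 89.8), (68, 68.4), (72, 68.6), (76, 68.1)]
scene floor q pct [[-0.0503, -0.022], [-0.0469, -0.0197], [-0.0087, 0.0014], [0.0261, 0
[... 613 characters left out ...]
 86.6), (40, 90.8), (60, 80.6), (64, 79.8), (68, 86.1), (72, 88.9), (76, 90.0), (80, 90.6), (84, 90.8), (88, 91.4), (92, 91.0), (96, 91.6), (100, 89.9), (104, 89.7), (108, 89.1)]
side 1 [(-76, 64.2), (-72, 59.2), (-68, 69.8), (-64, 68.5), (-56, 68.8), (-52, 69.1), (-48, 68.3), (-44, 68.7), (-40, 73.4), (-36, 79.4), (-32, 86.2), (-28, 90.1), (-16, 85.1), (-8, 84.4), (-4, 85.2), (0, 85.8), (4, 85.0), (8, 84.5), (12, 85.7), (20, 85.3), (24, 84.6), (28, 86.4), (32, 87.1), (36, 91.0)]
side floor q pct [[-0.0394, -0.0149], [-0.0372, -0.0114], [-0.0034, 0.0063], [0.0304, 0.0245], [0.0371, 0.028]]
((-24.824493408203125, 1.8452568054199219), (134.51170349121094, 87.78884887695312), 0.816460371017456)
```

```bash
cat >> h.py <<'E'
def to(x,y,z,jaw_deg=None):
    from scipy.spatial.transform import Rotation as Ro
    s=get_state();R=Ro.from_quat(s["eef_rot"]).as_matrix()
    d=R.T@(np.array([x,y,z])-s["tool_pos"])*1000
    j=np.degrees(np.arctan2(R[1,1],R[0,1]))
    print("t",round(s["clock"],2),"pos",np.round(s["tool_pos"],4),"tool d mm",d.round(1),"jaw",round(j,2),"tilt z",R[:,2].round(4),"F",np.round(s["contact_force"],1),"q",np.round(s["q"],2))
    if jaw_deg is not None:
        t=(j-jaw_deg+90)%180-90;print("turn",round(np.radians(t),4))
E
python3 - <<'E'
from h import *
D=np.load("scene1.npz");E=np.load("side1.npz")
th=np.radians(-31.7);R=np.array([[np.cos(th),np.sin(th)],[-np.sin(th),np.cos(th)]])
for Z in(D,E):
    X=Z["X"].reshape(-1,3);q=(X[:,:2]-[.5235,-.2697])@R.T
    for lo in (-1,1):
        m=(X[:,2]>.006)&(abs(q[:,0])<.06)&(q[:,1]*lo>.022)&(q[:,1]*lo<.075)
        print(lo,m.sum(),(q[m]*1000).min(0) if m.any() else'',(q[m]*1000).max(0) if m.any() else'')
E
```

```text
-1 0  
1 0  
-1 0  
1 0
```

>>> send_rows([
  {"dx":-14,"dy":-10,"grip":1},
  {"dx":-28,"dy":-20},
  {"dx":-28,"dy":-20},
  {"dx":-28,"dy":-20},
  {"dx":-28,"dy":-20},
  {"dx":-28,"dy":-20},
  {"dx":-28,"dy":-20},
  {"dx":-28,"dy":-20},
  {"dx":-28,"dy":-20},
  {"dx":-28,"dy":-20},
  {"dx":-28,"dy":-20},
  {"dx":-28,"dy":-20},
  {"dx":-28,"dy":-20},
  {"dx":-28,"dy":-20},
  {"dx":-14,"dy":-10},
  {},
])

```text
schema error: expected keys grip, dx, dy, dz, turn
```

>>> send_rows([
  {"dx":-14,"dy":-10,"dz":0,"turn":0,"grip":1},
  {"dx":-28,"dy":-20,"dz":0,"turn":0,"grip":1},
  {"dx":-28,"dy":-20,"dz":0,"turn":0,"grip":1},
  {"dx":-28,"dy":-20,"dz":0,"turn":0,"grip":1},
  {"dx":-28,"dy":-20,"dz":0,"turn":0,"grip":1},
  {"dx":-28,"dy":-20,"dz":0,"turn":0,"grip":1},
  {"dx":-28,"dy":-20,"dz":0,"turn":0,"grip":1},
  {"dx":-28,"dy":-20,"dz":0,"turn":0,"grip":1},
  {"dx":-28,"dy":-20,"dz":0,"turn":0,"grip":1},
  {"dx":-28,"dy":-20,"dz":0,"turn":0,"grip":1},
  {"dx":-28,"dy":-20,"dz":0,"turn":0,"grip":1},
  {"dx":-28,"dy":-20,"dz":0,"turn":0,"grip":1},
  {"dx":-28,"dy":-20,"dz":0,"turn":0,"grip":1},
  {"dx":-14,"dy":-10,"dz":0,"turn":0,"grip":1},
])

```text
clock: 1.9
tool_pos: [0.454, 0.2448, 0.2388]
eef_rot: [0.144, 0.99, -0.001, 0.001]
contact_force: [-0.4, 0.6, 0.5]
opening: 1.001
```

```bash
python3 -c "
from h import *
to(.505,-.245,.24,58.3)"
```

```text
t 1.9 pos [0.454  0.2448 0.2388] tool d mm [-188.5 -454.9   -0.5] jaw 73.43 tilt z [ 0.0012 -0.0015 -1.    ] F [-0.4  0.6  0.5] q [-0.43  0.55 -0.25  1.89  0.2   0.72  0.49]
turn 0.264
```

>>> send_rows([
  {"dx":-7,"dy":-16,"dz":0,"turn":0,"grip":1},
  {"dx":-13,"dy":-32,"dz":0,"turn":0,"grip":1},
  {"dx":-13,"dy":-32,"dz":0,"turn":0,"grip":1},
  {"dx":-13,"dy":-32,"dz":0,"turn":0,"grip":1},
  {"dx":-13,"dy":-32,"dz":0,"turn":0,"grip":1},
  {"dx":-13,"dy":-32,"dz":0,"turn":0,"grip":1},
  {"dx":-13,"dy":-32,"dz":0,"turn":0,"grip":1},
  {"dx":-13,"dy":-32,"dz":0,"turn":0,"grip":1},
  {"dx":-13,"dy":-32,"dz":0,"turn":0,"grip":1},
  {"dx":-13,"dy":-32,"dz":0,"turn":0,"grip":1},
  {"dx":-13,"dy":-32,"dz":0,"turn":0,"grip":1},
  {"dx":-13,"dy":-32,"dz":0,"turn":0,"grip":1},
  {"dx":-13,"dy":-32,"dz":0,"turn":0,"grip":1},
  {"dx":-13,"dy":-32,"dz":0,"turn":0,"grip":1},
  {"dx":-12,"dy":-22,"dz":0,"turn":0,"grip":1},
  {"dx":0,"dy":0,"dz":0,"turn":0.13,"grip":0.7},
  {"dx":0,"dy":0,"dz":0,"turn":0.13,"grip":0.7},
  {"dx":0,"dy":0,"dz":0,"turn":0,"grip":0.7},
])

```text
clock: 3.7
tool_pos: [0.5048, -0.2406, 0.2387]
eef_rot: [0.269, 0.963, -0.0, 0.0]
contact_force: [0.7, -1.0, 0.5]
opening: 0.753
```

```bash
cat > w.py <<'E'
from h import *
import sys
p=snapshot("wrist");save(p,sys.argv[1]);X=cloud(p);np.savez(sys.argv[1]+".npz",X=X,img=p["img"])
for t in sys.argv[2:]:
    for r in regions_of(p,t):
        m=r["pixels"];P=X[m]; z=np.nanmedian(P[:,2]); P=P[abs(P[:,2]-z)<.004]
        if len(P)>20:
            c,s,a=cv2.minAreaRect((P[:,:2]*1000).astype(np.float32));print(t,round(r["score"],2),np.round(r["extent"]),"c",np.round(c,1),"s",np.round(s,1),"a",round(a,1),"z",round(z,4))
E
python3 w.py w1.png cartridge; python3 -c "
from h import *
to(.5235,-.2697,.24,58.3)"
```

```text
cartridge 0.89 [313. 248. 345. 298.] c [ 646.2 -248. ] s [31.6 60. ] a 85.8 z 0.0273
cartridge 0.66 [257. 183. 281. 238.] c [ 525.1 -268.5] s [30.7 66. ] a 57.4 z 0.0274
cartridge 0.65 [ 69. 116. 131. 172.] c [ 348.  -402.3] s [32.3 67.1] a 6.8 z 0.027
cartridge 0.64 [214. 252. 240. 299.] c [ 568.2 -366.7] s [29.6 56. ] a 57.7 z 0.027
t 3.8 pos [ 0.5048 -0.2403  0.2388] tool d mm [-31.2 -15.6  -1.2] jaw 58.99 tilt z [ 0.e+00 -1.e-04 -1.e+00] F [ 1.   1.1 -0. ] q [ 0.5   0.6  -0.23  1.77  0.18  0.79  1.21]
turn 0.012
```

View pics/w1.png

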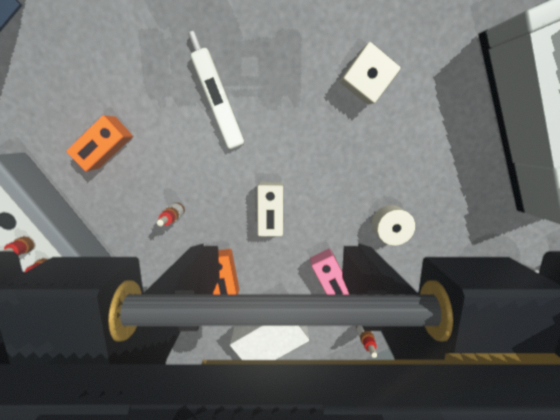

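>>> send_rows([
  {"dx":-16,"dy":-7,"dz":10,"turn":0,"grip":0.7},
  {"dx":-16,"dy":-7,"dz":25,"turn":0.02,"grip":0.7},
  {"dx":0,"dy":0,"dz":40,"turn":0,"grip":0.7},
  {"dx":0,"dy":0,"dz":40,"turn":0,"grip":0.7},
  {"dx":0,"dy":0,"dz":35,"turn":0,"grip":0.7},
  {"dx":0,"dy":0,"dz":20,"turn":0,"grip":0.7},
  {"dx":0,"dy":0,"dz":0,"turn":0,"grip":0.7},
])

```text
clock: 4.5
tool_pos: [0.523, -0.2678, 0.0659]
eef_rot: [0.277, 0.961, 0.001, -0.003]
contact_force: [-0.0, 0.9, 1.1]
opening: 0.701
```

```bash
python3 w.py w2.png cartridge; python3 -c "
from h import *
X=np.concatenate([np.load(n)['X'].reshape(-1,3) for n in('scene1.npz','w1.png.npz')])
d=np.hypot(X[:,0]-.5245,X[:,1]+.269);m=(d<.11)&(X[:,2]>.035)&(X[:,2]<.15);print(m.sum(),X[m].max(0) if m.any() else '')
to(.5245,-.269,.01,57.8)"
```

```text
cartridge 0.83 [359. 330. 385. 360.] c [ 631.2 -256.6] s [11.8 30. ] a 83.2 z 0.0273
cartridge 0.67 [  0.  80.  23. 126.] c [ 356.9 -375.7] s [13.8 29.2] a 43.2 z 0.0064
cartridge 0.66 [173. 328. 226. 366.] c [ 560.8 -369.7] s [32.  30.5] a 66.4 z 0.0271
cartridge 0.64 [257. 182. 308. 284.] c [ 524.5 -268.6] s [32.  65.9] a 58.1 z 0.0273
0 
t 4.6 pos [ 0.5252 -0.2689  0.069 ] tool d mm [ 0.6 -0.5 59. ] jaw 57.73 tilt z [ 4.e-04  3.e-04 -1.e+00] F [ 0.4  0.  -0.2] q [ 0.48  0.88 -0.15  1.79  0.26  0.48  1.16]
turn -0.0012
```

View pics/w2.png

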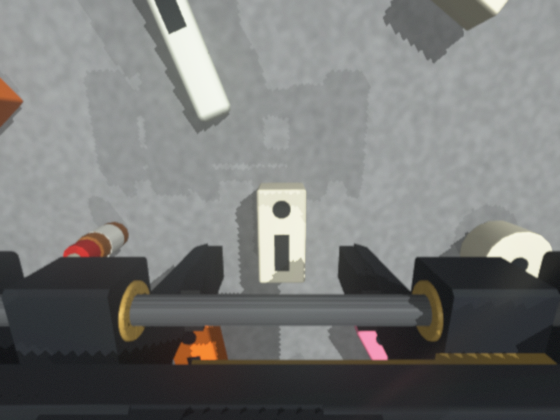

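The cream cartridge, centred near (282,235), lies between the fingers, square to them and clear of its neighbours. I descend and grip.

>>> send_rows([
  {"dx":0,"dy":0,"dz":25,"turn":0,"grip":0.7},
  {"dx":0,"dy":0,"dz":22,"turn":0,"grip":0.7},
  {"dx":0,"dy":0,"dz":12,"turn":0,"grip":0.7},
  {"dx":0,"dy":0,"dz":0,"turn":0,"grip":0.7},
  {"dx":0,"dy":0,"dz":0,"turn":0,"grip":0},
  {"dx":0,"dy":0,"dz":0,"turn":0,"grip":0},
  {"dx":0,"dy":0,"dz":0,"turn":0,"grip":0},
  {"dx":0,"dy":0,"dz":0,"turn":0,"grip":0},
  {"dx":0,"dy":0,"dz":0,"turn":0,"grip":0},
  {"dx":0,"dy":0,"dz":0,"turn":0,"grip":0},
], force=15)

```text
clock: 5.6
tool_pos: [0.5253, -0.2692, 0.0104]
eef_rot: [0.279, 0.96, -0.0, 0.0]
contact_force: [-0.7, 0.2, 6.0]
opening: 0.36
```

```bash
python3 -c "
from h import *
to(.5245,-.269,.24,57.8);print(get_state()['opening'])"
```

```text
t 5.6 pos [ 0.5253 -0.2692  0.0104] tool d mm [ 5.000e-01 -2.000e-01 -2.296e+02] jaw 57.64 tilt z [ 9.e-04 -4.e-04 -1.e+00] F [-0.7  0.2  6. ] q [ 0.46  0.98 -0.12  1.8   0.28  0.37  1.15]
turn -0.0028
0.36000822160786977
```

>>> send_rows([
  {"dx":0,"dy":0,"dz":-15,"turn":0,"grip":0},
  {"dx":0,"dy":0,"dz":-30,"turn":0,"grip":0},
  {"dx":0,"dy":0,"dz":-40,"turn":0,"grip":0},
  {"dx":0,"dy":0,"dz":-40,"turn":0,"grip":0},
  {"dx":0,"dy":0,"dz":-30,"turn":0,"grip":0},
  {"dx":0,"dy":0,"dz":-15,"turn":-0.06,"grip":0},
  {"dx":0,"dy":0,"dz":0,"turn":-0.12,"grip":0},
  {"dx":0,"dy":0,"dz":0,"turn":-0.12,"grip":0},
  {"dx":0,"dy":0,"dz":0,"turn":-0.12,"grip":0},
  {"dx":0,"dy":0,"dz":0,"turn":0,"grip":0},
])

```text
clock: 6.6
tool_pos: [0.5245, -0.2692, 0.1803]
eef_rot: [0.072, 0.997, 0.0, 0.0]
contact_force: [0.1, 0.1, 0.0]
opening: 0.36
```

```bash
python3 -c "
from h import *
to(.590,.101,.18,81.7);print(get_state()['opening'])"; python3 w.py w3.png tray_well
```

```text
t 6.6 pos [ 0.5245 -0.2692  0.1803] tool d mm [-11.5 375.8   0.4] jaw 81.71 tilt z [ 1.e-04  1.e-04 -1.e+00] F [0.1 0.1 0. ] q [ 0.59  0.73 -0.33  1.73  0.33  0.74  1.52]
turn 0.0002
0.35996504884484093
```

View pics/w3.png

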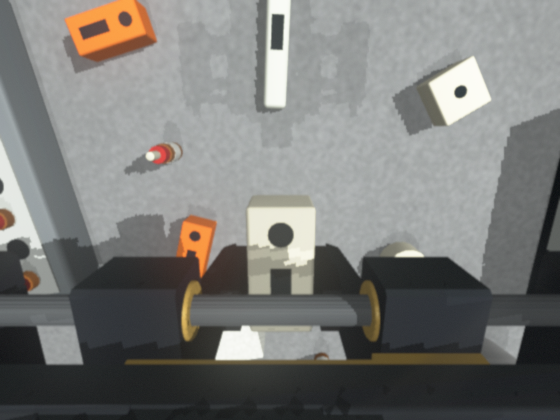

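The cartridge at (280,260) is held level between the fingers, window up. I carry it towards the tray.

>>> send_rows([
  {"dx":0,"dy":15,"dz":0,"turn":0,"grip":0},
  {"dx":-1,"dy":30,"dz":0,"turn":0,"grip":0},
  {"dx":-1,"dy":30,"dz":0,"turn":0,"grip":0},
  {"dx":-1,"dy":30,"dz":0,"turn":0,"grip":0},
  {"dx":-1,"dy":30,"dz":0,"turn":0,"grip":0},
  {"dx":-1,"dy":30,"dz":0,"turn":0,"grip":0},
  {"dx":-1,"dy":30,"dz":0,"turn":0,"grip":0},
  {"dx":-1,"dy":30,"dz":0,"turn":0,"grip":0},
  {"dx":-1,"dy":30,"dz":0,"turn":0,"grip":0},
  {"dx":-1,"dy":30,"dz":0,"turn":0,"grip":0},
  {"dx":-1,"dy":30,"dz":0,"turn":0,"grip":0},
  {"dx":-1,"dy":30,"dz":0,"turn":0,"grip":0},
  {"dx":-1,"dy":30,"dz":0,"turn":0,"grip":0},
  {"dx":0,"dy":0,"dz":0,"turn":0,"grip":0},
  {"dx":0,"dy":0,"dz":0,"turn":0,"grip":0},
])

```text
clock: 8.2
tool_pos: [0.5901, 0.102, 0.1797]
eef_rot: [0.071, 0.997, 0.0, -0.0]
contact_force: [0.1, -0.1, 0.4]
opening: 0.362
```

```bash
python3 -c "
from h import *
to(.590,.101,.100,81.7);print(get_state()['opening'])"; python3 w.py w4.png tray_well
python3 - <<'E'
from h import *
p=snapshot("scene");save(p,"s2.png")
D=np.load("w4.png.npz");X=D["X"];img=D["img"].astype(int)
th=np.radians(-8.3);R=np.array([[np.cos(th),np.sin(th)],[-np.sin(th),np.cos(th)]])
q=(X[...,:2]-[.59,.101])@R.T;z=X[...,2]
tr=(z>.078)&(z<.1)&(img.max(-1)<150)&(q[...,0]<.055)&(q[...,0]>-.12)&(abs(q[...,1])<.06)
print(tr.sum(),cv2.minAreaRect((q[tr]*1000).astype(np.float32)),q[tr].min(0),q[tr].max(0))
fl=(z>.08)&(z<.0885)&(img.min(-1)>140)&(abs(q)<.055).all(-1)
print(fl.sum(),np.percentile(q[fl],[1,50,99],axis=0))
E
```

```text
t 8.2 pos [0.5901 0.102  0.1797] tool d mm [-0.1 -1.  79.7] jaw 81.82 tilt z [-6.e-04  1.e-04 -1.e+00] F [ 0.1 -0.1  0.4] q [-0.1   0.73 -0.26  1.7   0.26  0.74  0.94]
turn 0.002
0.3618908474558446
tray_well 0.56 [227. 107. 333. 244.] c [562.7 106.7] s [ 76.4 109.7] a 81.7 z 0.0911
5751 ((-27.114078521728516, 1.1362342834472656), (111.0854721069336, 75.265380859375), 0.0018120313761755824) [-0.08265768 -0.03649727] [0.02842774 0.03877055]
2388 [[-0.04033383 -0.02830648]
 [-0.02730414  0.00158293]
 [ 0.0102535   0.03029138]]
```

View pics/w4.png

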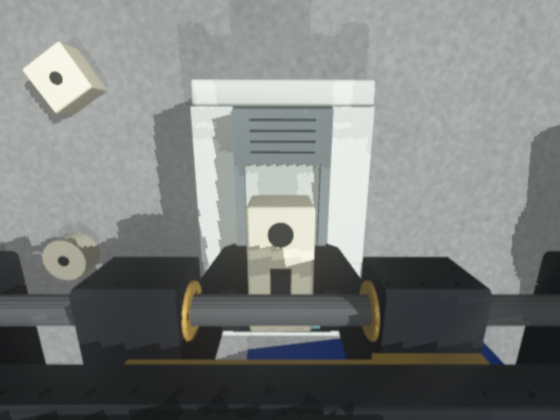

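View pics/s2.png

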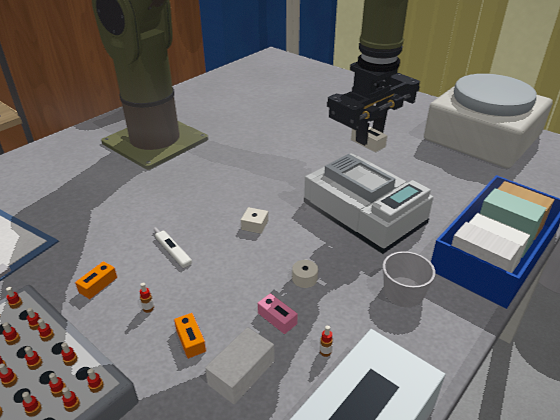

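>>> send_rows([
  {"dx":-1,"dy":0,"dz":15,"turn":0,"grip":0},
  {"dx":0,"dy":0,"dz":25,"turn":0,"grip":0},
  {"dx":0,"dy":0,"dz":22,"turn":0,"grip":0},
  {"dx":0,"dy":0,"dz":10,"turn":0,"grip":0},
  {"dx":0,"dy":0,"dz":5,"turn":0,"grip":0},
  {"dx":0,"dy":0,"dz":3,"turn":0,"grip":0},
  {"dx":0,"dy":0,"dz":2,"turn":0,"grip":0},
  {"dx":0,"dy":0,"dz":0,"turn":0,"grip":0},
  {"dx":0,"dy":0,"dz":0,"turn":0,"grip":0},
])

```text
clock: 9.25
tool_pos: [0.5922, 0.1003, 0.0983]
eef_rot: [0.072, 0.997, 0.0, 0.001]
contact_force: [-0.7, -0.5, -0.2]
opening: 0.362
```

```bash
python3 -c "
from h import *
to(.5915,.102,.097,81.7);print(get_state()['opening'])"; python3 w.py w5.png
```

```text
t 9.25 pos [0.5922 0.1003 0.0983] tool d mm [1.  1.6 1.3] jaw 81.7 tilt z [ 1.1e-03  3.0e-04 -1.0e+00] F [-0.7 -0.5 -0.2] q [-0.12  0.85 -0.22  1.75  0.31  0.57  0.9 ]
turn -0.0
0.36186285649586475
```

View pics/w5.png

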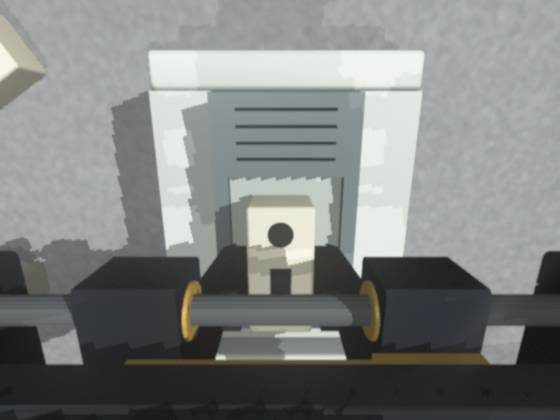

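The cartridge is just above the recess floor: recess edges at columns 230 and 343, cartridge at 247 to 314. I lower it the last millimetre and release.

>>> send_rows([
  {"dx":0,"dy":2,"dz":0,"turn":0,"grip":0},
  {"dx":0,"dy":0,"dz":1,"turn":0,"grip":0},
  {"dx":0,"dy":0,"dz":0,"turn":0,"grip":0},
  {"dx":0,"dy":0,"dz":0,"turn":0,"grip":0.6},
  {"dx":0,"dy":0,"dz":0,"turn":0,"grip":0.6},
  {"dx":0,"dy":0,"dz":0,"turn":0,"grip":0.6},
  {"dx":0,"dy":0,"dz":0,"turn":0,"grip":0.6},
  {"dx":0,"dy":0,"dz":0,"turn":0,"grip":0.6},
  {"dx":0,"dy":0,"dz":-10,"turn":0,"grip":0.6},
  {"dx":0,"dy":0,"dz":-25,"turn":0,"grip":0.6},
  {"dx":0,"dy":0,"dz":-25,"turn":0,"grip":0.6},
  {"dx":20,"dy":0,"dz":-15,"turn":0,"grip":0.6},
  {"dx":25,"dy":0,"dz":0,"turn":0,"grip":0},
  {"dx":18,"dy":0,"dz":0,"turn":0,"grip":0},
  {"dx":0,"dy":0,"dz":0,"turn":0,"grip":0},
  {"dx":0,"dy":0,"dz":0,"turn":0,"grip":0},
])

```text
clock: 10.9
tool_pos: [0.5307, 0.1113, 0.1724]
eef_rot: [0.072, 0.997, 0.0, 0.001]
contact_force: [1.1, 0.2, 0.1]
opening: 0.257
```

```bash
python3 -c "
from h import *
to(.5275,.111,.1,81.7);print(get_state()['opening'])"; python3 w.py w6.png cartridge
python3 - <<'E'
from h import *
p=snapshot("scene");save(p,"s3.png");a=cv2.imread("pics/s3.png");cv2.imwrite("pics/s3c.png",cv2.resize(a[90:270,270:450],None,fx=3.3,fy=3.3,interpolation=2))
X=cloud(p)
th=np.radians(-8.3);R=np.array([[np.cos(th),np.sin(th)],[-np.sin(th),np.cos(th)]])
for r in regions_of(p,"cartridge"):
    P=X[r["pixels"]]
    if np.nanmedian(P[:,1])>0:
        print(np.nanmedian(P,0),np.percentile(P[:,2],[2,98])); P=P[P[:,2]>.108]
        c,s,a=cv2.minAreaRect((P[:,:2]*1000).astype(np.float32));print(c,s,a); print("in well",R@(np.array(c)/1000-[.5915,.102]))
        A=np.c_[P[:,:2],np.ones(len(P))];print("tilt",np.linalg.lstsq(A,P[:,2],rcond=None)[0][:2])
E
```

```text
t 10.9 pos [0.5307 0.1113 0.1724] tool d mm [ 3.2 -0.8 72.4] jaw 81.71 tilt z [ 1.6e-03  3.0e-04 -1.0e+00] F [1.1 0.2 0.1] q [-0.14  0.68 -0.25  1.88  0.27  0.61  0.86]
turn 0.0002
0.2570133748487523
cartridge 0.83 [260. 251. 303. 334.] c [590.5 102.4] s [31.3 66. ] a 82.4 z 0.1131
[0.59420945 0.08973166 0.10876266] [nan nan]
(590.1243286132812, 100.1655502319336) (34.00825881958008, 65.2032470703125) 82.18671417236328
in well [-0.00109645 -0.00201382]
tilt [-0.00693053  0.0447963 ]
```

View pics/w6.png

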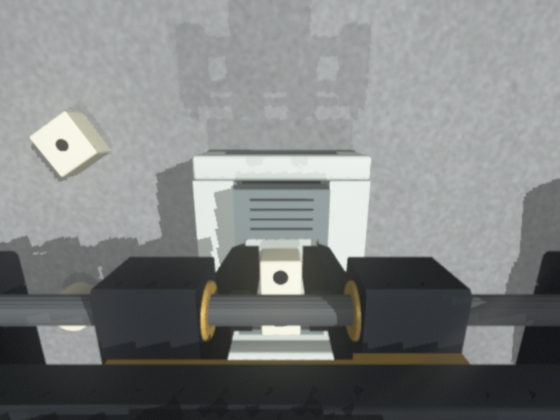

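View pics/s3c.png

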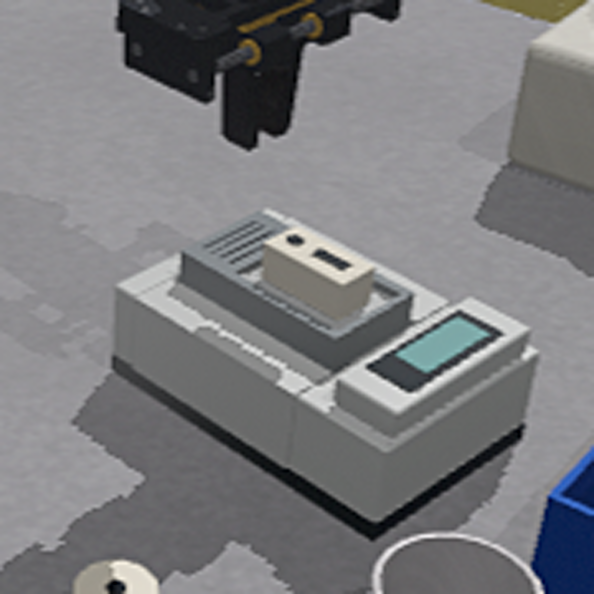

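The cartridge sits flat in the recess, window up, at centre (590.5, 102.4). It has been let go and the tray is still up. Next I move over the pad with the fingers shut.

>>> send_rows([
  {"dx":3,"dy":-1,"dz":10,"turn":0,"grip":0},
  {"dx":0,"dy":0,"dz":20,"turn":0,"grip":0},
  {"dx":0,"dy":0,"dz":20,"turn":0,"grip":0},
  {"dx":0,"dy":0,"dz":15,"turn":0,"grip":0},
  {"dx":0,"dy":0,"dz":8,"turn":0,"grip":0},
  {"dx":0,"dy":0,"dz":0,"turn":0,"grip":0},
  {"dx":0,"dy":0,"dz":0,"turn":0,"grip":0},
])

```text
clock: 11.8
tool_pos: [0.5268, 0.1108, 0.0988]
eef_rot: [0.072, 0.997, 0.0, 0.0]
contact_force: [0.2, -0.5, 0.1]
opening: 0.005
```

```bash
python3 -c "
from h import *
to(.5275,.111,.075,81.7);print(get_state()['opening'])"
```

```text
t 11.8 pos [0.5268 0.1108 0.0988] tool d mm [-0.6  0.3 23.8] jaw 81.71 tilt z [ 1.e-04  1.e-04 -1.e+00] F [ 0.2 -0.5  0.1] q [-0.18  0.8  -0.19  1.94  0.32  0.43  0.82]
turn 0.0001
0.00505783696558282
```

>>> send_rows([
  {"dx":0,"dy":0,"dz":4,"turn":0,"grip":0},
  {"dx":0,"dy":0,"dz":3,"turn":0,"grip":0},
  {"dx":0,"dy":0,"dz":3,"turn":0,"grip":0},
  {"dx":0,"dy":0,"dz":3,"turn":0,"grip":0},
  {"dx":0,"dy":0,"dz":3,"turn":0,"grip":0},
  {"dx":0,"dy":0,"dz":3,"turn":0,"grip":0},
  {"dx":0,"dy":0,"dz":2,"turn":0,"grip":0},
  {"dx":0,"dy":0,"dz":2,"turn":0,"grip":0},
  {"dx":0,"dy":0,"dz":0,"turn":0,"grip":0},
  {"dx":0,"dy":0,"dz":0,"turn":0,"grip":0},
])

```text
clock: 12.8
tool_pos: [0.5267, 0.1107, 0.0757]
eef_rot: [0.072, 0.997, 0.0, 0.0]
contact_force: [0.6, 0.3, 2.6]
opening: 0.005
```

```bash
python3 -c "
from h import *
to(.5275,.111,.075,81.7);print(get_state()['opening'])"
```

```text
t 12.8 pos [0.5267 0.1107 0.0757] tool d mm [-0.7  0.4  0.7] jaw 81.7 tilt z [ 1.e-04  1.e-04 -1.e+00] F [0.6 0.3 2.6] q [-0.19  0.84 -0.17  1.95  0.34  0.38  0.81]
turn 0.0001
0.00474833284593345
```

Pressed to z = 0.0757 with a light contact force, which fits the tray being caught. I press 1 mm more and then withdraw.

>>> send_rows([
  {"dx":0,"dy":0,"dz":1,"turn":0,"grip":0},
  {"dx":0,"dy":0,"dz":0,"turn":0,"grip":0},
  {"dx":0,"dy":0,"dz":-5,"turn":0,"grip":0},
  {"dx":0,"dy":0,"dz":-20,"turn":0,"grip":0},
  {"dx":0,"dy":0,"dz":-35,"turn":0,"grip":0},
  {"dx":0,"dy":0,"dz":-35,"turn":0,"grip":0},
  {"dx":20,"dy":0,"dz":-20,"turn":0,"grip":0},
  {"dx":30,"dy":0,"dz":0,"turn":0,"grip":0},
  {"dx":20,"dy":0,"dz":0,"turn":0,"grip":0},
  {"dx":0,"dy":0,"dz":0,"turn":0,"grip":0},
  {"dx":0,"dy":0,"dz":0,"turn":0,"grip":0},
])

```text
clock: 13.9
tool_pos: [0.458, 0.1208, 0.19]
eef_rot: [0.072, 0.997, 0.0, 0.0]
contact_force: [0.1, 0.0, 1.0]
opening: 0.001
```

```bash
cat > chk.py <<'E'
from h import *
th=np.radians(-8.3);R=np.array([[np.cos(th),np.sin(th)],[-np.sin(th),np.cos(th)]])
for n in("wrist","scene"):
    p=snapshot(n);save(p,"f_%s.png"%n);X=cloud(p);q=(X[...,:2]-[.5915,.102])@R.T;z=X[...,2]
    pad=(abs(q[...,0]+.0635)<.012)&(abs(q[...,1])<.025)&(z>.05)&(z<.11)
    print(n,"pad z",np.nanmedian(z[pad]),pad.sum())
    top=(abs(q)<.05).all(-1)&(z>.09)&(z<.13)
    if n=="wrist" or 1:
        P=X[top&(abs(z-np.nanpercentile(z[top],70))<.003)]
        c,s,a=cv2.minAreaRect((P[:,:2]*1000).astype(np.float32));A=np.c_[P[:,:2]-P[:,:2].mean(0),np.ones(len(P))]
        print("cart top",c,s,a,np.linalg.lstsq(A,P[:,2],rcond=None)[0],"in well",R@(np.array(c)/1000-[.5915,.102]))
print(get_state()["clock"],get_state()["contact_force"],get_state()["tool_pos"])
a=cv2.imread("pics/f_scene.png");cv2.imwrite("pics/f_c.png",cv2.resize(a[90:270,270:450],None,fx=3.3,fy=3.3,interpolation=2))
E
python3 chk.py
```

```text
wrist pad z nan 0
cart top (584.8412475585938, 102.53913116455078) (32.05915832519531, 38.09689712524414) 82.53827667236328 [-0.0057601   0.00010853  0.09765677] in well [-0.00666683 -0.00042775]
scene pad z 0.0751739044693133 126
cart top (588.9786376953125, 100.84718322753906) (34.03799819946289, 68.33499145507812) 80.19910430908203 [ 0.00477291 -0.00171578  0.09683462] in well [-0.00232854 -0.00150472]
14.0 [ 0.26825968 -0.6045305   0.22415285] [0.45877672 0.12071646 0.18971879]
  return np.nanmean(a, axis, out=out, keepdims=keepdims)
```

View pics/f_c.png

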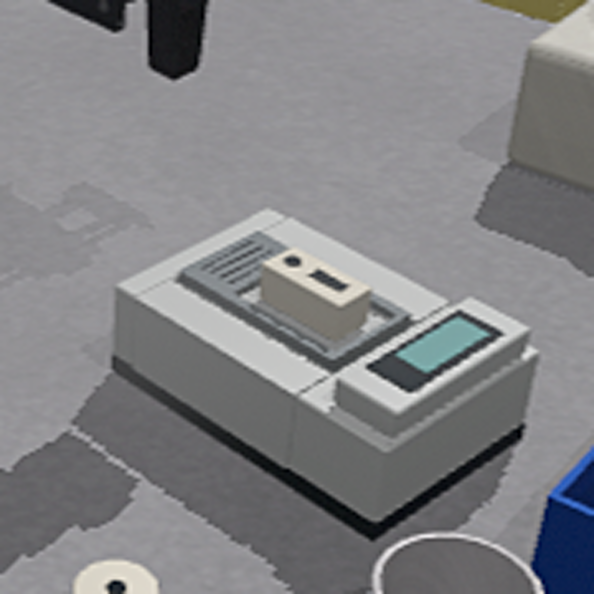

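View pics/f_wrist.png

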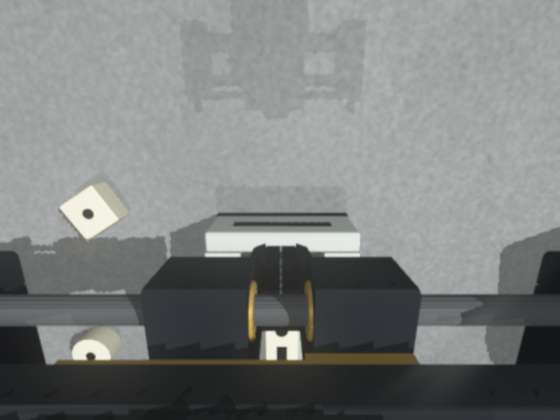

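The tray is down: the pad reads 75 mm and the cartridge top 97 mm. The cartridge lies flat and the hand is clear. I hand the job in.

```bash
python3 -c "
from h import *
print(finish_job())"
```

```text
the job is handed in; nothing more can be done
None
```

The cream oblong cartridge is lying flat in the reader's recess, window up, with the tray caught down. I released it while the tray was still up, pressed the pad straight down with shut fingers, drew the hand back and handed the job in at about 14 s. The hand-in reports no verdict.

- **Tray:** in the last scene picture the pad reads about 75 mm high, against 76 mm nominal when caught. It had been about 91 mm while up.
- **Cartridge:** its centre is about 2 mm from the recess centre, and its tilt is under 0.01 rad.
- **Robot:** it touches nothing; the contact force reads about zero.

Two readings were of no use. In the last wrist picture the gripper hid the pad and half the cartridge, so its offset of −6.7 mm covers only part of the top. Before the press, a scene-camera fit gave a slope of 0.045; it probably included the cartridge's side, and the later fits showed it flat.

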